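# Bring the square honey jar to the front of the carousel

## Task

Swing the carousel's raised keeper bar down until it snaps shut under its catch, then turn the carousel by the wooden handle on top until the square jar stands at the front, in line with the pointer on the foot. Finish while still gripping that handle, holding the carousel still with the jar at the front and the bar shut; leave all jars standing in their sockets and do not disturb the mug, carafe or scale.

Things in the scene. Friction and masses are not known exactly. Their poses are not given: they have to be found in the camera images.
- foot: Fixed steel foot of the carousel, 220 mm across, 20 mm high. Origin on the counter, on the carousel's vertical turning axis. Its -x axis is the FRONT (roughly towards the robot): there a flat oak pointer runs out from under the disc to 205 mm from the axis, ending in an upright tab 22 mm wide, 30 mm high.
- front_mark (a point): The point where the square jar must stand: 90 mm from the turning axis, on the line from the axis to the pointer, at the height of the top of the foot (20 mm above the counter).
- carousel: Oak disc, 300 mm across, 16 mm thick; turns freely either way about the vertical axis through its origin (underside, 20 mm above counter), friction 0.1 N m, damping 0.4 N m s/rad, stays where left. Jar sockets (rings 66 mm inside, 18 mm high) 90 mm out along its +x, +y, -x, -y. Centre post 18 mm. Keeper bar over the +y socket; beyond it (142 mm out) a catch post, top 144 mm above counter.
- handle (a point): Middle of the wooden T-handle fixed on top of the centre post, on the turning axis, 170 mm above the counter: a bar 100 mm long (along the carousel's x axis, square to the keeper bar), 14 mm thick (along y), 24 mm high, made of two oak cheeks side by side. Gripped from above across its 14 mm. Axes as the carousel's.
- handle_a: The +y cheek of the T-handle, 100 x 7 x 24 mm: one of its two long gripping faces. Origin at its middle.
- handle_b: The -y cheek of the T-handle, 100 x 7 x 24 mm: the other long gripping face. Origin at its middle.
- keeper (a joint): Angle of the keeper bar, rad: 0 = shut (level, under the catch, firm stop), positive = raised. Starts raised 0.5 to 0.85; hinge friction keeps it nearly where it is left (about 1 N near its end moves it). In the last 0.15 rad it must be pushed past the sprung catch (about 2 to 4 N down at keeper_push); it then stays latched.
- keeper_hinge (a point): Point on the level hinge axis of the keeper bar: 18 mm from the turning axis along the carousel's +y, 124 mm above the counter. The axis is parallel to the carousel's x, so the bar swings in the upright plane through the turning axis and the carousel's +y. The point turns with the bar; its y axis runs along the bar.
- keeper_push (a point): Point on the upper face of the steel keeper bar to push on, 85 mm from the hinge along the bar (bar 12 mm wide, 9 mm thick, 117 mm long from the hinge; its upper face is 4.5 mm above the line through the hinge). 128.5 mm above the counter when shut.
- square_jar: The wanted jar: the only square one, amber glass with a square steel lid, 46 mm wide, 78 mm high, 0.2 kg. Origin at the centre of its underside. Stands loose in any one of the four sockets with up to 3 mm of play; lid top 114 mm above the counter.
- round_jar_1: Round amber glass jar with a round steel lid, 58 mm across, 78 mm high, 0.2 kg, loose in another socket. Origin at the centre of its underside.
- round_jar_2: Round amber glass jar with a round steel lid, 58 mm across, 78 mm high, 0.2 kg, loose in another socket. Origin at the centre of its underside.
- round_jar_3: Round amber glass jar with a round steel lid, 58 mm across, 78 mm high, 0.2 kg, loose in another socket. Origin at the centre of its underside.
- mug: White mug, 80 mm across, 90 mm high, on the counter to the left of the carousel. Origin at the centre of its underside. Bystander.
- carafe: Glass carafe, 90 mm across, 200 mm high, on the counter to the left, farther out. Origin at the centre of its underside. Bystander.
- scale: Flat grey kitchen scale, 190 x 170 x 16 mm, on the counter to the right. Origin at the centre of its underside. Bystander.
There are look-alikes about, which are no part of the job. Leave any black or pink look-alike of the square_jar alone.

How it is judged:
By the outcome, as a careful person would: the job done as asked, in the order asked, and still so for the second after the job is handed in, while the arm keeps its last pose, push and grip.
It also fails if it takes over 64 s, if anything falls off the work surface, if the arm or the gripper's body presses on something with over 40 N, if the wrist force passes 120 N, or if a joint passes its speed limit or range.

## Robot

A 6-joint arm with a two-finger parallel gripper is mounted at the origin on the work surface. World frame = base frame: x ahead of the robot, y to its left, z up, the work surface at z = 0. Lengths are in mm, angles in degrees, forces in N, time in s.
With the tool pointing down it reaches from about 350 to 850 mm from the base axis. Payload 8.1 kg.
Tool frame: the origin (TCP) lies at the very end of the fingers, on their centre line; the grasp point (between the pads) lies 19 mm behind it (r.grasp_offset is the distance from the TCP to the grasp point, in mm); z points along the fingers, y is the line along which they close (so a half turn about z gives the same grasp; the last joint's range is limited). The gripper opens to 85 mm and grips with 20 to 120 N. Pads are 22 mm wide; open, the fingers measure 114 mm over their backs; the gripper's body (76 mm by 85 mm) begins 54 mm behind the grasp point. The pads swing forward as they close: fully open they stand 13 mm farther back than shut.
Start: joints at [-76.284, 7.471, 85.268, -0, 87.261, -4.893], TCP at [191.492, -568.627, 231.292] pointing down, gripper open.
Joint ranges: [-169.43, 169.43], [-51.17, 129.36], [1.28, 143.12], [-76.62, 256.62], [0, 156.53], [-152.29, 152.29]. Speed limits (degrees/s): [136.94, 136.94, 159.86, 180, 180, 180].

## Interface

Orientations are given as [roll, pitch, yaw] about the fixed x, y, z axes, in that order (R = Rz(yaw) Ry(pitch) Rx(roll)).
In Python, from bench import r gives the robot as it stands.
- The arm moves only by the tool carry_out, never from a script. Its argument "commands" is a list of rows, each an object with "jaw": the finger opening in m, from 0 to 0.0854; "translation": the shift along the tool's x, y, z in m, a list of three; "spin": the turn about the tool's z in rad. A call has exactly 8 rows; each row shifts and turns the commanded pose from where the row before left it, along the tool's axes as they then stand; what a row does not reach is not made up. A row lasts 1/12 s, in which the tool goes at most 41.7 mm and 7.16 degrees, less where a joint would pass 70% of its speed; a pose out of reach is approached as far as the arm can. A call is refused whole if a number of a shift passes 0.0417 or a number of a turn 0.125, either way. A call with a gripper value outside its range is refused whole. The fingers move at their own pace and stop on an object; "squeeze" is the grip in N (left out, the last holds). Time passes only in rows, so rows that do not move let the fingers close, or fill a call up. It gives the time, the measured TCP pose, the force, the opening and the grip force at its end, in the units of the state.
- r.sense(): the state, without advancing time (a new reading comes with each control period).
- r.snapshot(name): name is "side" or "top" or "wrist"; returns a dict with "pixels" (400x640x3 uint8, blue, green, red), "K" (3x3 intrinsics, pixels), "extrinsics" (4x4, takes a point from camera to world coordinates). Camera axes: x right, y down, z forward; pixel columns grow to the right and rows downward; lengths in mm; the calibration is good to about 2 mm. A picture is of the moment at which its call begins. There is no depth.
- r.hand_in(): hands the job in; it is judged then, once.
Trained networks look in a picture, given as the dict that the camera call returned (one of the last four; its "shot" number tells which), for a name from the list of things; names that differ only in an ending like _2 or _b are one class to them, and where a whole thing is asked for, a point or a joint stands for the part that bears it (a point fixed in the world has none). Each returns a list of dicts, best first, with "score" (0 to 1); they miss things now and then, are a little off and sometimes report something else, mostly with a low value. They report only what shows in the picture. A call takes as long as a camera call. They do not tell look-alikes from the thing itself.
- r.spot_in(picture, target): "xy" ([column, row] in pixels, amid what is visible of it).
- r.regions_of(picture, target): "pixels" (400x640 bool, what is visible of it) and "xy" ([column, row] in pixels, amid what is visible of it).
- r.landmark_of(picture, target): "xy" ([column, row] in pixels: a listed point, or the origin of a listed thing).
The state is a dict: "time": time; "joint_pos": joint angles; "qd": joint speeds; "joint_efforts": joint torques, N m; "tool_pos": TCP position; "tcp_rot": TCP orientation; "ft_force": force on the tool from outside, world axes, zero at the start; "wrist_torque": the same for the moment, N m; "finger_gap": finger opening in mm; "grip_force": force on a finger pad.
Only numpy, scipy, OpenCV 4.12 (cv2) and the standard library are available. Lean on these libraries where they do the work, as an engineer would, in place of code of your own. Each camera call takes 0.05 s, during which the arm holds its last target. There are 200 camera calls.

## Working session

There is one attempt and no reset: what is moved stays moved. The work goes in short steps, Python scripts to look and compute and a tool call to move; the robot and the scene stay as the last step left them, time stands still between calls to the robot, and variables do not carry over. Pictures are saved under pics/ and viewed, at most 10 in all, crops included, and the job is handed in when it is done.

Besides the shell and the picture viewer there is one more tool, called after "Request:" by a JSON object that holds its "method" and its "body", one argument or row to a line. carry_out: Moves the arm, as the interface text tells. Its arguments: {"type":"object","properties":{"commands":{"type":"array","items":{"type":"object","properties":{"jaw":{"type":"number"},"translation":{"type":"array","items":{"type":"number"}},"spin":{"type":"number"}}}},"squeeze":{"type":"number"}},"required":["commands"]}

```bash
ls; mkdir -p pics; cat > h.py <<'E'
import numpy as np, cv2
from bench import r
def ray(s,uv):
    T=np.array(s["extrinsics"]);K=np.array(s["K"])
    d=T[:3,:3]@np.linalg.inv(K)@np.array([uv[0],uv[1],1.]);return T[:3,3],d/np.linalg.norm(d)
def atz(s,uv,z):
    o,d=ray(s,uv);return o+d*(z-o[2])/d[2]
def tri(rs):
    A=0;b=0
    for o,d in rs:
        P=np.eye(3)-np.outer(d,d);A=A+P;b=b+P@o
    return np.linalg.solve(A,b)
def proj(s,p):
    T=np.linalg.inv(np.array(s["extrinsics"]));q=np.array(s["K"])@(T[:3,:3]@p+T[:3,3]);return q[:2]/q[2]
E
python3 - <<'E'
from h import *
np.set_printoptions(precision=1,suppress=True)
Z=dict(foot=0,front_mark=20,carousel=20,handle=170,keeper_hinge=124,square_jar=36,round_jar_1=36,mug=0,carafe=0,scale=0)
S={n:r.snapshot(n) for n in("top","side")}
for n,s in S.items():
    cv2.imwrite(f"pics/{n}0.png",s["pixels"]);print(n,np.array(s["extrinsics"])[:3,3])
    for t in list(Z)+["keeper_push","handle_a"]:
        for d in r.landmark_of(s,t)[:4]:
            print(t,round(d["score"],2),np.array(d["xy"]),atz(s,d["xy"],Z.get(t,170)))
E
```

```text
pics
top [ 402.4  -30.5 1374.9]
front_mark 0.25 [332.8 211. ] [608.8 -83.8  20. ]
carousel 0.83 [330.3 217. ] [591.3 -76.7  20. ]
handle 0.67 [331.9 211. ] [585.9 -75.6 170. ]
handle 0.46 [332.3 209. ] [591.2 -76.6 170. ]
handle 0.41 [329.6 211.2] [585.3 -69.7 170. ]
keeper_hinge 0.68 [329.2 222.3] [562.5 -70.3 124. ]
square_jar 0.88 [229.3 222.3] [570.  210.2  36. ]
square_jar 0.82 [233.4 150.8] [779.9 208.   36. ]
square_jar 0.78 [237.1 187.2] [671.8 192.5  36. ]
square_jar 0.75 [304.1 199.4] [638.9  -0.7  36. ]
round_jar_1 0.87 [355.5 232.9] [ 544.6 -147.8   36. ]
round_jar_1 0.86 [347.4 192.8] [ 659.9 -124.8   36. ]
round_jar_1 0.66 [311.5 244.1] [511.4 -23.8  36. ]
mug 0.88 [178.6 245. ] [506.6 359.6   0. ]
carafe 0.81 [169.3 184.8] [683.4 398.7  -0. ]
scale 0.66 [474.9 231.1] [ 558.4 -499.2    0. ]
keeper_push 0.73 [317.1 238. ] [516.1 -38.5 170. ]
handle_a 0.67 [331.9 211. ] [585.9 -75.6 170. ]
handle_a 0.46 [332.3 209. ] [591.2 -76.6 170. ]
handle_a 0.41 [329.6 211.2] [585.3 -69.7 170. ]
side [ 92.6 750.8 832.1]
front_mark 0.49 [342.8 191. ] [ 638.4 -201.1   20. ]
carousel 0.
[... 400 characters left out ...]
46.5] [767.4 225.5  36. ]
square_jar 0.57 [286.3 277.7] [557. 230.  36.]
round_jar_1 0.8 [363.1 204.5] [ 533.6 -153.8   36. ]
round_jar_1 0.7 [323.1 200.1] [ 657.2 -103.6   36. ]
round_jar_1 0.66 [349.3 227.3] [515.9 -32.9  36. ]
mug 0.61 [271.  332.1] [505.4 363.    0. ]
mug 0.29 [351.  226.6] [532.2 -74.1   0. ]
carafe 0.66 [205.9 306.9] [694.1 397.1  -0. ]
scale 0.85 [397.4 164.7] [ 559.3 -487.6    0. ]
scale 0.27 [339.9 181.2] [ 692.2 -271.4    0. ]
keeper_push 0.54 [354.1 187. ] [519.9 -59.4 170. ]
handle_a 0.78 [337.7 179.3] [580.3 -67.5 170. ]
handle_a 0.57 [338.4 176.2] [587.  -82.6 170. ]
handle_a 0.54 [269.1 333.8] [421.8 447.1 170. ]
handle_a 0.52 [335.  175.7] [597.  -79.4 170. ]
```

```bash
python3 - <<'E'
from h import *
a=cv2.imread("pics/top0.png");b=cv2.imread("pics/side0.png")
a=cv2.resize(a[150:300,250:450],(800,600),interpolation=cv2.INTER_CUBIC)
b=cv2.resize(b[120:270,240:440],(800,600),interpolation=cv2.INTER_CUBIC)
cv2.imwrite("pics/top1.png",a);cv2.imwrite("pics/side1.png",b)
E
```

```text
(no output)
```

View pics/top1.png

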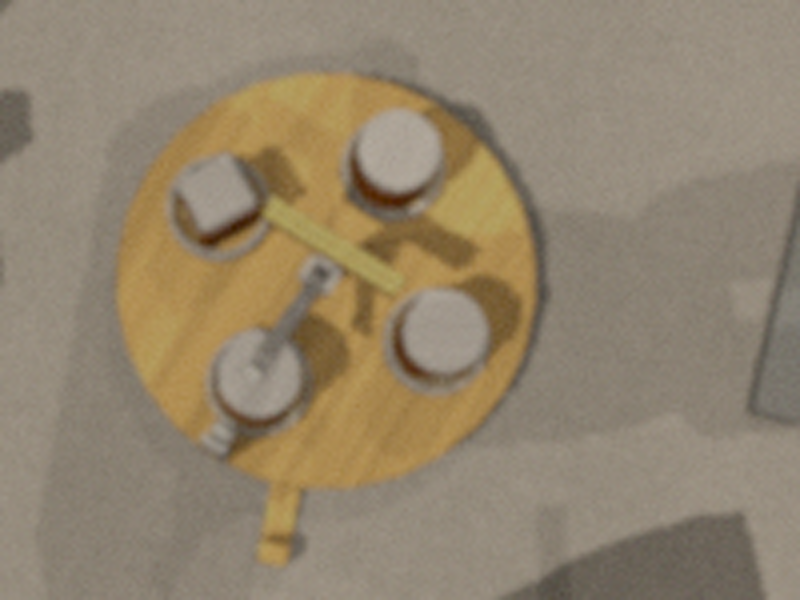

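View pics/side1.png

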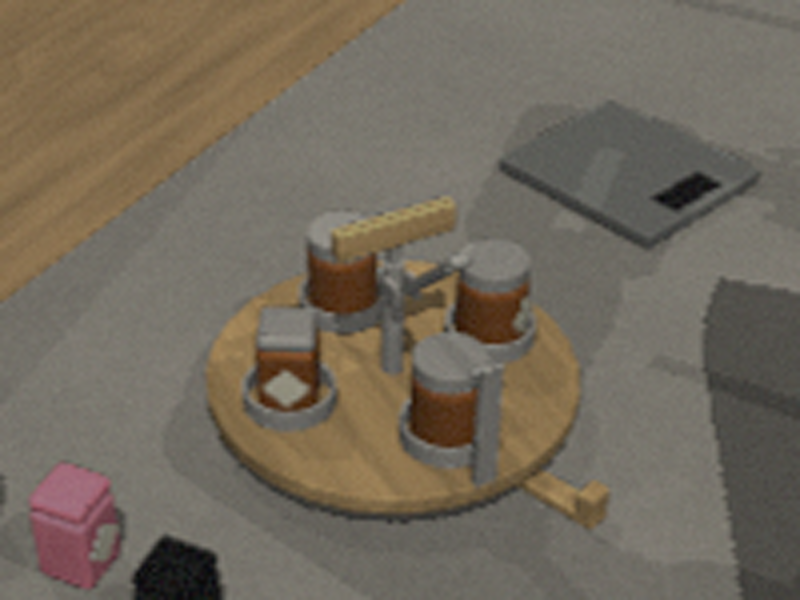

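The top crop shows the square amber jar at crop (216,195), the keeper running from (320,272) to (260,370), the catch post at (220,437) and the pointer tab at (275,548). The square jar is therefore in the +x socket. The side crop agrees: the bar is raised and the pink and black look-alikes stand off to the left.

```bash
python3 - <<'E'
from h import *
np.set_printoptions(precision=1,suppress=True)
t=r.snapshot("top");s=r.snapshot("side")
T=lambda u,v:(250+(u+.5)/4-.5,150+(v+.5)/4-.5)
D=lambda u,v:(240+(u+.5)/4-.5,120+(v+.5)/4-.5)
# disc ellipse by colour
h=cv2.cvtColor(cv2.medianBlur(t["pixels"],3),cv2.COLOR_BGR2HSV)
m=((h[...,1]>90)&(h[...,0]>12)&(h[...,0]<32)).astype(np.uint8);m[:,:270]=0;m[:,400:]=0;m[:150]=0;m[275:]=0
c=max(cv2.findContours(cv2.morphologyEx(m,cv2.MORPH_OPEN,np.ones((7,7))),0,1)[0],key=cv2.contourArea)
e=cv2.fitEllipse(cv2.convexHull(c));print(e)
A=atz(t,e[0],28);print("axis disc",A)
a=lambda p:np.degrees(np.arctan2(p[1],p[0]))
tab=atz(t,T(275,550),25);print("tab",tab,np.linalg.norm((tab-A)[:2]),a(tab-A))
tab2=atz(t,T(281,515),10);print("ptr",a(tab2-A))
h1=atz(t,T(265,205),182);h2=atz(t,T(402,283),182);print("handle",h1,h2,(h1+h2)/2,a(h1-h2))
lid=atz(t,T(216,193),114);print("sqlid",lid,np.linalg.norm((lid-A)[:2]),a(lid-A))
cp=atz(t,T(222,437),144);print("catch",cp,np.linalg.norm((cp-A)[:2]),a(cp-A))
for n,u in (("rA",(401,152)),("rB",(445,332)),("rC",(262,368))):
    q=atz(t,T(*u),114);print(n,q,np.linalg.norm((q-A)[:2]),a(q-A))
tip=tri([ray(t,T(258,370)),ray(s,D(462,258))]);print("tip",tip,np.linalg.norm((tip-A)[:2]),a(tip-A))
for n in("keeper_push","keeper_hinge","handle"):
    print(n,tri([ray(x,r.landmark_of(x,n)[0]["xy"]) for x in(t,s)]))
print(r.sense()["tcp_rot"])
E
```

```text
((331.1444091796875, 220.1730194091797), (104.68006896972656, 105.56083679199219), 30.45833396911621)
axis disc [581.  -78.9  28. ]
tab [392.6 -44.7  25. ] 191.5234738268426 169.7095118206478
ptr 169.6098746420073
handle [609.7 -34.1 182. ] [ 560.7 -121.5  182. ] [585.2 -77.8 182. ] 60.76635444481778
sqlid [629.2  -1.1 114. ] 91.55461374345587 58.224027210603516
catch [464.4  -8.5 144. ] 136.25288136874255 148.8735491455133
rA [ 659.3 -126.   114. ] 91.29759893737628 -31.049183624537868
rB [ 537.3 -155.3  114. ] 88.06302184466148 -119.80058440326818
rC [511.7 -33.7 114. ] 82.78442919351909 146.89636448583957
tip [502.4 -31.1 203.9] 91.98858154837374 148.68478913337898Traceback (most recent call last):
  File "<stdin>", line 22, in <module>
IndexError: list index out of range
```

```bash
python3 - <<'E'
from h import *
s=r.sense();print(s["tool_pos"],s["tcp_rot"],s["finger_gap"],s["ft_force"],s["time"])
import math
R=cv2.Rodrigues(np.zeros(3))[0]
yaw=math.radians(s["tcp_rot"][2]);print("toolx",math.cos(yaw),math.sin(yaw))
p=np.array([514,-38]);d=p-np.array(s["tool_pos"][:2])
for y in (s["tcp_rot"][2],):
    c,k=math.cos(math.radians(y)),math.sin(math.radians(y))
    print("tool dx,dy",d@[c,k],d@[k,-c])
E
```

```text
[ 191.5040436  -568.61875753  231.28899514] [-1.79999791e+02 -2.56197252e-03  1.86089854e+01] 85.51662774683103 [-0.4290419  -0.40193412  0.58495975] 1.45
toolx 0.9477183778621884 0.31910793826268624
tool dx,dy 474.9600023889386 -399.96612839978076
```

Request:
{"method": "carry_out", "body": {
  "commands": [
    {"jaw": 0, "translation": [0.02, -0.016, -0.01], "spin": 0},
    {"jaw": 0, "translation": [0.02, -0.017, -0.01], "spin": 0},
    {"jaw": 0, "translation": [0.02, -0.017, -0.01], "spin": 0},
    {"jaw": 0, "translation": [0.02, -0.017, 0], "spin": 0},
    {"jaw": 0, "translation": [0.02, -0.017, 0], "spin": 0},
    {"jaw": 0, "translation": [0.02, -0.017, 0], "spin": 0},
    {"jaw": 0, "translation": [0.02, -0.017, 0], "spin": 0},
    {"jaw": 0, "translation": [0.02, -0.017, 0], "spin": 0}
  ]
}}

```text
time: 2.12
tool_pos: [300.5, -388.5, 261.5]
tcp_rot: [180.0, -0.0, 18.6]
ft_force: [0.6, 1.4, 0.9]
finger_gap: -0.0
grip_force: 0.0
```

Request:
{"method": "carry_out", "body": {
  "commands": [
    {"jaw": 0, "translation": [0.02, -0.017, 0], "spin": 0},
    {"jaw": 0, "translation": [0.02, -0.017, 0], "spin": 0},
    {"jaw": 0, "translation": [0.02, -0.017, 0], "spin": 0},
    {"jaw": 0, "translation": [0.02, -0.017, 0], "spin": 0},
    {"jaw": 0, "translation": [0.02, -0.017, 0], "spin": 0},
    {"jaw": 0, "translation": [0.02, -0.017, 0], "spin": 0},
    {"jaw": 0, "translation": [0.02, -0.017, 0], "spin": 0},
    {"jaw": 0, "translation": [0.01, -0.01, 0], "spin": 0}
  ]
}}

```text
time: 2.78
tool_pos: [402.2, -217.4, 261.5]
tcp_rot: [-180.0, -0.1, 18.7]
ft_force: [0.4, 0.8, 0.5]
finger_gap: -0.2
grip_force: 0.0
```

Request:
{"method": "carry_out", "body": {
  "commands": [
    {"jaw": 0, "translation": [0, 0, 0], "spin": -0.1},
    {"jaw": 0, "translation": [0, 0, 0], "spin": -0.1},
    {"jaw": 0, "translation": [0, 0, 0], "spin": -0.1},
    {"jaw": 0, "translation": [0, 0, 0], "spin": -0.1},
    {"jaw": 0, "translation": [0, 0, 0], "spin": -0.1},
    {"jaw": 0, "translation": [0, 0, 0], "spin": -0.1},
    {"jaw": 0, "translation": [0, 0, 0], "spin": -0.1},
    {"jaw": 0, "translation": [0, 0, 0], "spin": -0.016}
  ]
}}

```text
time: 3.45
tool_pos: [401.1, -219.5, 261.4]
tcp_rot: [180.0, -0.0, 59.9]
ft_force: [-0.1, 0.3, 0.3]
finger_gap: 0.1
grip_force: 0.0
```

```bash
python3 - <<'E'
from h import *
np.set_printoptions(precision=1,suppress=True)
w=r.snapshot("wrist");cv2.imwrite("pics/w0.png",w["pixels"]);print(np.array(w["extrinsics"]))
for n,z in(("handle",170),("keeper_hinge",124),("square_jar",36),("round_jar_1",36),("carousel",20),("keeper_push",190)):
    for d in r.landmark_of(w,n)[:3]: print(n,round(d["score"],2),np.array(d["xy"]),atz(w,d["xy"],z))
E
```

```text
[[   0.9   -0.5   -0.1  437.6]
 [  -0.5   -0.8   -0.2 -157.1]
 [   0.     0.3   -1.   405. ]
 [   0.     0.     0.     1. ]]
round_jar_1 0.67 [395.6  61.5] [ 538.8 -154.3   36. ]
keeper_push 0.53 [501.6 267.9] [ 503.3 -332.7  190. ]
```

View pics/w0.png

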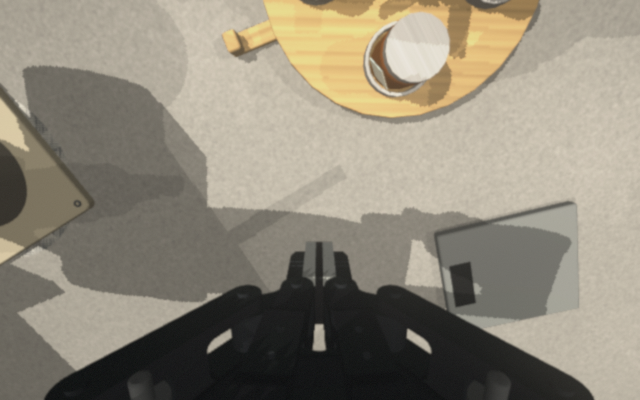

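The wrist picture shows part of the disc, one round jar at (415,50) and the pointer tab at (235,42). I'll move closer for a better view.

Request:
{"method": "carry_out", "body": {
  "commands": [
    {"jaw": 0, "translation": [0.02, 0, 0], "spin": 0},
    {"jaw": 0, "translation": [0.02, 0, 0], "spin": 0},
    {"jaw": 0, "translation": [0.02, 0, 0], "spin": 0},
    {"jaw": 0, "translation": [0.02, 0, 0], "spin": 0},
    {"jaw": 0, "translation": [0.02, 0, 0], "spin": 0},
    {"jaw": 0, "translation": [0.02, 0, 0], "spin": 0},
    {"jaw": 0, "translation": [0.01, 0, 0], "spin": 0},
    {"jaw": 0, "translation": [0, 0, 0], "spin": 0}
  ]
}}

```text
time: 4.47
tool_pos: [467.4, -105.9, 261.2]
tcp_rot: [-180.0, -0.0, 59.7]
ft_force: [-0.1, -1.1, 0.2]
finger_gap: 0.1
grip_force: 0.0
```

```bash
python3 - <<'E'
from h import *
np.set_printoptions(precision=1,suppress=True)
w=r.snapshot("wrist");cv2.imwrite("pics/w1.png",w["pixels"])
for n,z in(("handle",170),("keeper_hinge",124),("square_jar",36),("round_jar_1",36),("carousel",20),("keeper_push",190)):
    for d in r.landmark_of(w,n)[:3]: print(n,round(d["score"],2),np.array(d["xy"]),atz(w,d["xy"],z))
A=np.array([583,-78.5]);d=np.array([-.862,.508])
for R,z in((0,182),(18,124),(82,190),(142,144)):print(proj(w,np.r_[A+R*d,z]))
E
```

```text
handle 0.86 [434.2  94.9] [582.9 -76.4 170. ]
handle 0.82 [440.5  92.5] [587.6 -77.2 170. ]
handle 0.73 [430.8  91.5] [581.8 -73.  170. ]
keeper_hinge 0.97 [394.9  96.8] [568.  -66.9 124. ]
square_jar 0.74 [400.6  12.4] [631.1  -0.4  36. ]
round_jar_1 0.93 [319.7  98.9] [512.2 -32.4  36. ]
round_jar_1 0.66 [387.  178.8] [ 536.9 -155.8   36. ]
round_jar_1 0.61 [472.5 106.4] [ 661.1 -129.1   36. ]
carousel 0.9 [392.5 101.9] [586.6 -79.2  20. ]
carousel 0.49 [439.1  94. ] [638.8 -99.3  20. ]
carousel 0.28 [317.4 104.3] [507.  -35.9  20. ]
keeper_push 0.57 [335.2  91.5] [520.1 -38.3 190. ]
[441.8  96.7]
[395.6  99.7]
[324.   95.7]
[249.3  98.2]
```

View pics/w1.png

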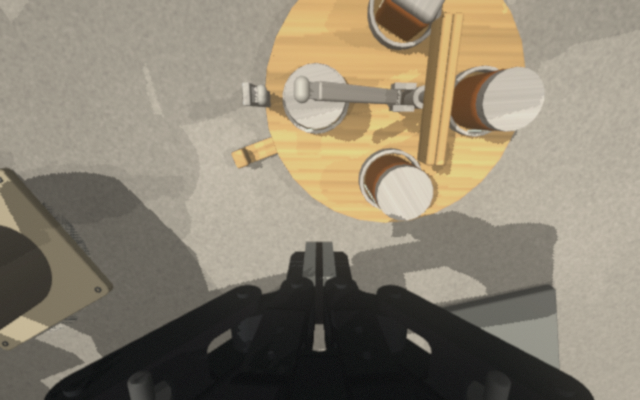

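The wrist picture shows the bar's tip at (302,90), its hinge at (403,97), the catch at (255,94) and the handle around (440,92). This matches the model to within about 3 mm. Next I move over the bar and push it down.

Request:
{"method": "carry_out", "body": {
  "commands": [
    {"jaw": 0, "translation": [0.017, 0.001, 0], "spin": 0},
    {"jaw": 0, "translation": [0.017, 0.001, 0], "spin": 0},
    {"jaw": 0, "translation": [0.017, 0.001, 0], "spin": 0},
    {"jaw": 0, "translation": [0.017, 0.001, 0], "spin": 0},
    {"jaw": 0, "translation": [0.016, 0, 0], "spin": 0},
    {"jaw": 0, "translation": [0, 0, 0.01], "spin": 0},
    {"jaw": 0, "translation": [0, 0, 0.01], "spin": 0},
    {"jaw": 0, "translation": [0, 0, 0.01], "spin": 0}
  ]
}}

```text
time: 5.48
tool_pos: [512.2, -37.6, 230.0]
tcp_rot: [-180.0, 0.0, 59.6]
ft_force: [-0.2, 0.5, -0.1]
finger_gap: 0.0
grip_force: 0.0
```

Request:
{"method": "carry_out", "body": {
  "commands": [
    {"jaw": 0, "translation": [0, 0, 0.007], "spin": 0},
    {"jaw": 0, "translation": [0, 0, 0.007], "spin": 0},
    {"jaw": 0, "translation": [0, 0, 0.007], "spin": 0},
    {"jaw": 0, "translation": [0, 0, 0.007], "spin": 0},
    {"jaw": 0, "translation": [0, 0, 0.007], "spin": 0},
    {"jaw": 0, "translation": [0, 0, 0.007], "spin": 0},
    {"jaw": 0, "translation": [0, 0, 0.007], "spin": 0},
    {"jaw": 0, "translation": [0, 0, 0.007], "spin": 0}
  ]
}}

```text
time: 6.15
tool_pos: [512.8, -36.9, 174.7]
tcp_rot: [180.0, -0.0, 59.6]
ft_force: [-0.4, -0.7, 0.3]
finger_gap: -0.2
grip_force: 0.2
```

```bash
python3 - <<'E'
from h import *
s=r.snapshot("side");w=r.snapshot("wrist")
a=cv2.resize(s["pixels"][130:250,280:400],(400,400),interpolation=cv2.INTER_CUBIC);b=w["pixels"][140:340,220:420]
cv2.imwrite("pics/c2.png",np.hstack([a,cv2.resize(b,(400,400))]));print(r.sense()["ft_force"])
E
```

```text
[-0.48926388  1.04788827 -0.33319312]
```

View pics/c2.png

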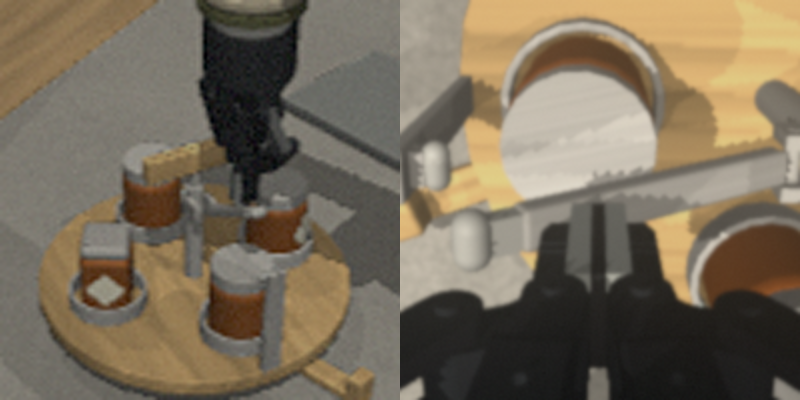

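```bash
python3 - <<'E'
from h import *
w=r.snapshot("wrist");A=np.array([583,-78.5])
for ang in(146,149.5,153):
  d=np.array([np.cos(np.radians(ang)),np.sin(np.radians(ang))])
  print(ang,proj(w,np.r_[A+18*d,124]).round(),[proj(w,np.r_[A+(18+117*np.cos(t))*d,124+117*np.sin(t)]).round() for t in(.4,.5,.6,.8)],proj(w,np.r_[A+142*d,144]).round())
E
```

```text
146 [414. 221.] [array([236., 239.]), array([241., 248.]), array([249., 258.]), array([276., 280.])] [221. 220.]
149.5 [413. 222.] [array([237., 252.]), array([242., 261.]), array([250., 271.]), array([276., 293.])] [222. 233.]
153 [413. 224.] [array([239., 265.]), array([243., 274.]), array([251., 285.]), array([277., 306.])] [223. 246.]
```

The bar shows at about 0.5 rad with the fingertips resting on its top, so contact is good. I keep pushing down and shift slightly outward.

Request:
{"method": "carry_out", "body": {
  "commands": [
    {"jaw": 0, "translation": [0.001, -0.002, 0.005], "spin": 0},
    {"jaw": 0, "translation": [0.001, -0.002, 0.005], "spin": 0},
    {"jaw": 0, "translation": [0, -0.002, 0.005], "spin": 0},
    {"jaw": 0, "translation": [0, -0.002, 0.005], "spin": 0},
    {"jaw": 0, "translation": [0, -0.002, 0.005], "spin": 0},
    {"jaw": 0, "translation": [0, -0.002, 0.005], "spin": 0},
    {"jaw": 0, "translation": [0, -0.001, 0.005], "spin": 0},
    {"jaw": 0, "translation": [0, 0, 0.003], "spin": 0}
  ]
}}

```text
time: 6.97
tool_pos: [502.0, -28.3, 136.8]
tcp_rot: [-180.0, 0.0, 59.6]
ft_force: [-2.4, 0.7, 5.3]
finger_gap: 0.1
grip_force: 2.1
```

Request:
{"method": "carry_out", "body": {
  "commands": [
    {"jaw": 0, "translation": [0, 0, 0.001], "spin": 0},
    {"jaw": 0, "translation": [0, 0, 0.001], "spin": 0},
    {"jaw": 0, "translation": [0, 0, 0.001], "spin": 0},
    {"jaw": 0, "translation": [0, 0, 0.001], "spin": 0},
    {"jaw": 0, "translation": [0, 0, 0.001], "spin": 0},
    {"jaw": 0, "translation": [0, 0, 0.001], "spin": 0},
    {"jaw": 0, "translation": [0, 0, 0.0005], "spin": 0},
    {"jaw": 0, "translation": [0, 0, 0], "spin": 0}
  ]
}}

```text
time: 7.63
tool_pos: [502.4, -28.7, 130.5]
tcp_rot: [-180.0, 0.0, 59.6]
ft_force: [-0.3, -1.1, 0.2]
finger_gap: 0.1
grip_force: 0.0
```

Request:
{"method": "carry_out", "body": {
  "commands": [
    {"jaw": 0, "translation": [0, 0, 0.001], "spin": 0},
    {"jaw": 0, "translation": [0, 0, 0.001], "spin": 0},
    {"jaw": 0, "translation": [0, 0, 0.0005], "spin": 0},
    {"jaw": 0, "translation": [0, 0, 0], "spin": 0},
    {"jaw": 0, "translation": [0, 0, 0], "spin": 0},
    {"jaw": 0, "translation": [0, 0, 0], "spin": 0},
    {"jaw": 0, "translation": [0, 0, 0], "spin": 0},
    {"jaw": 0, "translation": [0, 0, 0], "spin": 0}
  ]
}}

```text
time: 8.3
tool_pos: [502.5, -28.6, 128.5]
tcp_rot: [180.0, -0.0, 59.6]
ft_force: [-1.4, -0.4, 2.9]
finger_gap: -0.2
grip_force: 1.5
```

Request:
{"method": "carry_out", "body": {
  "commands": [
    {"jaw": 0, "translation": [0, 0, -0.01], "spin": 0},
    {"jaw": 0, "translation": [0, 0, -0.03], "spin": 0},
    {"jaw": 0, "translation": [0, 0, -0.03], "spin": 0},
    {"jaw": 0, "translation": [0, 0, -0.03], "spin": 0},
    {"jaw": 0.0854, "translation": [-0.01, 0.025, -0.02], "spin": 0},
    {"jaw": 0.0854, "translation": [-0.025, 0.025, 0], "spin": 0},
    {"jaw": 0.0854, "translation": [-0.025, 0.02, 0], "spin": 0},
    {"jaw": 0.0854, "translation": [-0.02, 0.01, 0], "spin": 0}
  ]
}}

```text
time: 8.97
tool_pos: [532.0, -140.3, 249.5]
tcp_rot: [179.9, 0.0, 59.6]
ft_force: [-0.1, 0.2, 0.0]
finger_gap: 48.5
grip_force: 0.0
```

Request:
{"method": "carry_out", "body": {
  "commands": [
    {"jaw": 0.0854, "translation": [0, 0, 0], "spin": 0},
    {"jaw": 0.0854, "translation": [0, 0, 0], "spin": 0},
    {"jaw": 0.0854, "translation": [0, 0, 0], "spin": 0},
    {"jaw": 0.0854, "translation": [0, 0, 0], "spin": 0},
    {"jaw": 0.0854, "translation": [0, 0, 0], "spin": 0},
    {"jaw": 0.0854, "translation": [0, 0, 0], "spin": 0},
    {"jaw": 0.0854, "translation": [0, 0, 0], "spin": 0},
    {"jaw": 0.0854, "translation": [0, 0, 0], "spin": 0}
  ]
}}

```text
time: 9.63
tool_pos: [531.1, -137.6, 248.4]
tcp_rot: [180.0, -0.0, 59.7]
ft_force: [-0.1, 0.8, -0.4]
finger_gap: 85.1
grip_force: 0.0
```

```bash
python3 - <<'E'
from h import *
np.set_printoptions(precision=1,suppress=True)
w=r.snapshot("wrist");cv2.imwrite("pics/w3.png",cv2.resize(w["pixels"][0:240,120:520],(800,480)));np.save("w3.npy",dict(K=w["K"],extrinsics=w["extrinsics"]),allow_pickle=True)
for n,z in(("handle",170),("keeper_hinge",124),("square_jar",36),("round_jar_1",36),("carousel",20),("keeper_push",128.5)):
    for d in r.landmark_of(w,n)[:3]: print(n,round(d["score"],2),np.array(d["xy"]),atz(w,d["xy"],z))
t=r.snapshot("top")
for n,z in(("handle",170),("keeper_hinge",124),("keeper_push",128.5)):
    for d in r.landmark_of(t,n)[:2]: print(n,round(d["score"],2),np.array(d["xy"]),atz(t,d["xy"],z))
print(r.sense()["tool_pos"])
E
```

```text
handle 0.8 [335.8 100.5] [581.9 -75.3 170. ]
handle 0.79 [340.  102.3] [583.8 -77.8 170. ]
handle 0.59 [344.  100.3] [586.9 -78.  170. ]
keeper_hinge 0.88 [316.5  98.9] [571.5 -65.9 124. ]
square_jar 0.67 [335.4  11.5] [632.9   0.9  36. ]
square_jar 0.61 [253.2 105. ] [508.3 -32.6  36. ]
round_jar_1 0.98 [326.8 183.5] [ 534.4 -152.2   36. ]
round_jar_1 0.97 [253.2 105.7] [507.9 -33.2  36. ]
round_jar_1 0.87 [412.4 109.8] [ 659.7 -127.3   36. ]
carousel 0.62 [333.9 102.8] [588.2 -76.2  20. ]
keeper_push 0.83 [210.5 101.8] [494.8 -23.8 128.5]
handle 0.86 [333.6 210.8] [586.5 -79.9 170. ]
handle 0.52 [332.4 209.2] [590.6 -76.8 170. ]
keeper_hinge 0.45 [326.7 224.9] [555.5 -63.8 124. ]
keeper_push 0.56 [311.5 250.9] [486.1 -24.5 128.5]
[ 531.  -138.1  248.3]
```

View pics/w3.png

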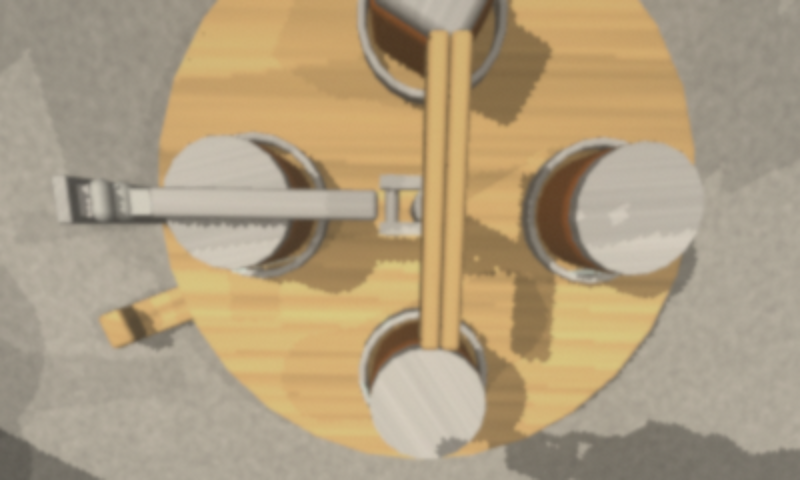

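The bar now lies level under the catch at crop (95,198). The handle's centre line runs from (449,30) to (441,348), and the pointer tab is at (118,328).

```bash
python3 - <<'E'
from h import *
np.set_printoptions(precision=1,suppress=True)
w=np.load("w3.npy",allow_pickle=True).item()
C=lambda u,v,z:atz(w,(120+u/2,v/2),z)[:2]
a=lambda p:np.degrees(np.arctan2(p[1],p[0]))
h1,h2=C(449,30,182),C(441,348,182);H=(h1+h2)/2;print("handle",h1,h2,np.linalg.norm(h1-h2),H,a(h1-h2))
k1,k2=C(152,202,128.5),C(375,204,128.5);print("bar",a(k1-k2),k1,k2)
for A in (H,np.array([583,-78.5])):
  t=C(118,328,28);print("tab",t,np.linalg.norm(t-A),a(t-A), "bar tip",np.linalg.norm(k1-A),a(k1-A))
  for q in ((430,405),(640,208),(225,202)):p=C(*q,114);print(p,np.linalg.norm(p-A),a(p-A))
t=r.sense();y=np.radians(t["tcp_rot"][2]);d=H-t["tool_pos"][:2]
print(d@[np.cos(y),np.sin(y)],d@[np.sin(y),-np.cos(y)],t["tcp_rot"])
E
```

```text
handle [610.1 -34.8] [ 559.9 -119.6] 98.57089514680398 [585.  -77.2] 59.38232423406585
bar 149.1386243133234 [484.9 -17.3] [563.8 -64.4]
tab [391.8 -42.8] 196.25460265871953 169.8929709237765 bar tip 116.68937507026396 149.08081354643852
[ 539.2 -155.5] 90.67733681926588 -120.31299307488962
[ 662.5 -123.7] 90.36798603879522 -30.958749131603934
[507.7 -30.1] 90.51145001516633 148.63837850411082
tab [391.8 -42.8] 194.53015593035187 169.42306785911737 bar tip 115.65736577425224 148.0372990805209
[ 539.2 -155.5] 88.58875585766931 -119.6187317507249
[ 662.5 -123.7] 91.44200121400016 -29.63839627951069
[507.7 -30.1] 89.50153375053245 147.28470098425393
79.79503011590985 15.777617290067951 [-180.    -0.    59.6]
```

Request:
{"method": "carry_out", "body": {
  "commands": [
    {"jaw": 0.0854, "translation": [0.02, 0.004, 0], "spin": 0},
    {"jaw": 0.0854, "translation": [0.02, 0.004, 0], "spin": 0},
    {"jaw": 0.0854, "translation": [0.02, 0.004, 0], "spin": 0},
    {"jaw": 0.0854, "translation": [0.02, 0.004, 0], "spin": 0},
    {"jaw": 0.0854, "translation": [0, 0, 0.01], "spin": 0},
    {"jaw": 0.0854, "translation": [0, 0, 0.015], "spin": 0},
    {"jaw": 0.0854, "translation": [0, 0, 0.015], "spin": 0},
    {"jaw": 0.0854, "translation": [0, 0, 0], "spin": 0}
  ]
}}

```text
time: 10.85
tool_pos: [583.1, -76.9, 204.0]
tcp_rot: [-179.7, 0.1, 59.6]
ft_force: [-1.0, -0.1, -0.4]
finger_gap: 85.3
grip_force: 0.0
```

Request:
{"method": "carry_out", "body": {
  "commands": [
    {"jaw": 0.0854, "translation": [0, 0, 0.01], "spin": 0},
    {"jaw": 0.0854, "translation": [0, 0, 0.01], "spin": 0},
    {"jaw": 0.0854, "translation": [0, 0, 0.01], "spin": 0},
    {"jaw": 0.0854, "translation": [0, 0, 0.01], "spin": 0},
    {"jaw": 0.0854, "translation": [0, 0, 0.01], "spin": 0},
    {"jaw": 0.0854, "translation": [0, 0, 0.005], "spin": 0},
    {"jaw": 0.0854, "translation": [0, 0, 0], "spin": 0},
    {"jaw": 0.0854, "translation": [0, 0, 0], "spin": 0}
  ]
}}

```text
time: 11.52
tool_pos: [585.1, -77.1, 152.9]
tcp_rot: [-180.0, 0.0, 59.6]
ft_force: [-0.5, -0.4, 0.4]
finger_gap: 85.4
grip_force: 0.0
```

Request:
{"method": "carry_out", "body": {
  "commands": [
    {"jaw": 0.04, "translation": [0, 0, 0], "spin": 0},
    {"jaw": 0.035, "translation": [0, 0, 0], "spin": 0},
    {"jaw": 0.03, "translation": [0, 0, 0], "spin": 0},
    {"jaw": 0.025, "translation": [0, 0, 0], "spin": 0},
    {"jaw": 0.02, "translation": [0, 0, 0], "spin": 0},
    {"jaw": 0.016, "translation": [0, 0, 0], "spin": 0},
    {"jaw": 0.01, "translation": [0, 0, 0], "spin": 0},
    {"jaw": 0.0, "translation": [0, 0, 0], "spin": 0}
  ],
  "squeeze": 30
}}

```text
time: 12.18
tool_pos: [584.6, -76.6, 153.6]
tcp_rot: [-179.9, 0.0, 59.6]
ft_force: [-6.2, 2.5, 5.1]
finger_gap: 13.7
grip_force: 30.6
```

Request:
{"method": "carry_out", "body": {
  "commands": [
    {"jaw": 0, "translation": [0, -0.0005, 0], "spin": 0},
    {"jaw": 0, "translation": [0, 0, 0], "spin": 0},
    {"jaw": 0, "translation": [0, 0, 0], "spin": 0},
    {"jaw": 0, "translation": [0, 0, 0], "spin": -0.02},
    {"jaw": 0, "translation": [0, 0, 0], "spin": -0.04},
    {"jaw": 0, "translation": [0, 0, 0], "spin": -0.05},
    {"jaw": 0, "translation": [0, 0, 0], "spin": -0.05},
    {"jaw": 0, "translation": [0, 0, 0], "spin": -0.05}
  ],
  "squeeze": 80
}}

```text
time: 12.85
tool_pos: [584.6, -76.6, 153.7]
tcp_rot: [-180.0, -0.0, 71.8]
ft_force: [-4.5, 1.4, 5.0]
finger_gap: 12.8
grip_force: 79.6
```

Request:
{"method": "carry_out", "body": {
  "commands": [
    {"jaw": 0, "translation": [0, 0, 0], "spin": -0.05},
    {"jaw": 0, "translation": [0, 0, 0], "spin": -0.05},
    {"jaw": 0, "translation": [0, 0, 0], "spin": -0.05},
    {"jaw": 0, "translation": [0, 0, 0], "spin": -0.05},
    {"jaw": 0, "translation": [0, 0, 0], "spin": -0.05},
    {"jaw": 0, "translation": [0, 0, 0], "spin": -0.05},
    {"jaw": 0, "translation": [0, 0, 0], "spin": -0.05},
    {"jaw": 0, "translation": [0, 0, 0], "spin": -0.05}
  ]
}}

```text
time: 13.52
tool_pos: [584.6, -76.6, 153.7]
tcp_rot: [-180.0, -0.0, 94.7]
ft_force: [-4.5, 2.3, 5.2]
finger_gap: 12.8
grip_force: 79.6
```

Request:
{"method": "carry_out", "body": {
  "commands": [
    {"jaw": 0, "translation": [0, 0, 0], "spin": -0.05},
    {"jaw": 0, "translation": [0, 0, 0], "spin": -0.05},
    {"jaw": 0, "translation": [0, 0, 0], "spin": -0.05},
    {"jaw": 0, "translation": [0, 0, 0], "spin": -0.05},
    {"jaw": 0, "translation": [0, 0, 0], "spin": -0.05},
    {"jaw": 0, "translation": [0, 0, 0], "spin": -0.05},
    {"jaw": 0, "translation": [0, 0, 0], "spin": -0.05},
    {"jaw": 0, "translation": [0, 0, 0], "spin": -0.05}
  ]
}}

```text
time: 14.18
tool_pos: [584.6, -76.6, 153.7]
tcp_rot: [-180.0, -0.0, 117.6]
ft_force: [-5.0, 2.8, 5.4]
finger_gap: 12.7
grip_force: 79.6
```

Request:
{"method": "carry_out", "body": {
  "commands": [
    {"jaw": 0, "translation": [0, 0, 0], "spin": -0.05},
    {"jaw": 0, "translation": [0, 0, 0], "spin": -0.05},
    {"jaw": 0, "translation": [0, 0, 0], "spin": -0.05},
    {"jaw": 0, "translation": [0, 0, 0], "spin": -0.05},
    {"jaw": 0, "translation": [0, 0, 0], "spin": -0.05},
    {"jaw": 0, "translation": [0, 0, 0], "spin": -0.05},
    {"jaw": 0, "translation": [0, 0, 0], "spin": -0.05},
    {"jaw": 0, "translation": [0, 0, 0], "spin": -0.05}
  ]
}}

```text
time: 14.85
tool_pos: [584.6, -76.6, 153.7]
tcp_rot: [180.0, -0.0, 140.5]
ft_force: [-4.5, 2.2, 5.5]
finger_gap: 12.2
grip_force: 79.5
```

Request:
{"method": "carry_out", "body": {
  "commands": [
    {"jaw": 0, "translation": [0, 0, 0], "spin": -0.05},
    {"jaw": 0, "translation": [0, 0, 0], "spin": -0.05},
    {"jaw": 0, "translation": [0, 0, 0], "spin": -0.05},
    {"jaw": 0, "translation": [0, 0, 0], "spin": -0.05},
    {"jaw": 0, "translation": [0, 0, 0], "spin": -0.05},
    {"jaw": 0, "translation": [0, 0, 0], "spin": -0.05},
    {"jaw": 0, "translation": [0, 0, 0], "spin": -0.05},
    {"jaw": 0, "translation": [0, 0, 0], "spin": -0.05}
  ]
}}

```text
time: 15.52
tool_pos: [584.7, -76.6, 153.7]
tcp_rot: [180.0, -0.0, 163.5]
ft_force: [-4.5, 1.8, 5.3]
finger_gap: 12.9
grip_force: 79.6
```

Request:
{"method": "carry_out", "body": {
  "commands": [
    {"jaw": 0, "translation": [0, 0, 0], "spin": -0.05},
    {"jaw": 0, "translation": [0, 0, 0], "spin": -0.04},
    {"jaw": 0, "translation": [0, 0, 0], "spin": -0.025},
    {"jaw": 0, "translation": [0, 0, 0], "spin": 0},
    {"jaw": 0, "translation": [0, 0, 0], "spin": 0},
    {"jaw": 0, "translation": [0, 0, 0], "spin": 0},
    {"jaw": 0, "translation": [0, 0, 0], "spin": 0},
    {"jaw": 0, "translation": [0, 0, 0], "spin": 0}
  ]
}}

```text
time: 16.18
tool_pos: [584.7, -76.6, 153.7]
tcp_rot: [180.0, -0.0, 169.9]
ft_force: [-4.7, 2.3, 6.5]
finger_gap: 12.5
grip_force: 79.4
```

```bash
python3 - <<'E'
from h import *
np.set_printoptions(precision=1,suppress=True)
w=r.snapshot("wrist");t=r.snapshot("top");s=r.snapshot("side")
a=lambda p:np.degrees(np.arctan2(p[1],p[0]))
A=np.array([584.5,-77.5])
for x in(w,t,s):
  for n in("square_jar","round_jar_1","keeper_push","keeper_hinge"):
    for d in r.landmark_of(x,n)[:4]:
      p=atz(x,d["xy"],36 if "jar" in n else 126)[:2];print(n,round(d["score"],2),np.array(d["xy"]),p,np.linalg.norm(p-A),a(p-A))
f=lambda x,u,v,W:cv2.resize(x["pixels"][v:v+100,u:u+W],None,fx=4,fy=4,interpolation=cv2.INTER_CUBIC)
cv2.imwrite("pics/e1.png",np.hstack([f(t,280,180,100),f(s,290,150,100)]))
cv2.imwrite("pics/e2.png",w["pixels"])
E
```

```text
square_jar 0.96 [592.  231.4] [662.5 165.9] 255.59461446931482 72.2270908475415
square_jar 0.92 [319.4  90.4] [497.3 -61.2] 88.73711843993155 169.43917753018334
square_jar 0.74 [620.2 124. ] [567.3 181.5] 259.5896755407009 93.79005732414392
square_jar 0.57 [601.1 315.1] [757.9 182.1] 312.2112305893772 56.255561460842095
round_jar_1 0.85 [218.6 194.2] [ 567.3 -165.1] 89.23362146156715 -101.1286236641452
round_jar_1 0.72 [421.9 198.1] [602.7  13.3] 92.6327322156899 78.64148038083118
keeper_hinge 0.91 [286.4 235.3] [581.  -96.7] 19.54635390613994 -100.33124897483965
square_jar 0.89 [233.3 151.2] [778.7 208.2] 345.49545413971305 55.7963508258572
square_jar 0.77 [325.7 252.7] [487.8 -64. ] 97.6446039516184 172.05544914741898
square_jar 0.55 [238.3 184.6] [679.5 189.4] 283.2925691232514 70.41236942881818
square_jar 0.54 [228.5 218.9] [579.6 212.9] 290.4479266424293 90.95750870192533
round_jar_1 0.57 [474.  230.7] [ 555.4 -484.4] 407.92009314664716 -94.09045251282541
round_jar_1 0.52 [362.7 225.1] [ 567.1 -168.3] 92.48856511279213 -100.84016936754371
round_jar_1 0.51 [297.5 213.9] [596.7  1
[... 326 characters left out ...]
56.2] 82.37393757094627 165.01118785879288
square_jar 0.69 [258.  257.9] [667.8 215.6] 304.6678606709997 74.13187386595038
square_jar 0.65 [284.6 280.2] [555.6 239.3] 318.0706576645266 95.20827040989707
square_jar 0.62 [232.8 246.6] [759.2 220.7] 345.6310424590652 59.642635413415384
round_jar_1 0.85 [355.1 200.6] [ 565.8 -158. ] 82.65332477919118 -103.04987940317096
round_jar_1 0.79 [318.4 201.2] [667.1 -90.3] 83.61102627674508 -8.814756249526022
round_jar_1 0.77 [316.2 227. ] [602.   20.1] 99.19062338700093 79.84757009714785
keeper_push 0.63 [357.9 174.2] [ 572.5 -181.1] 104.25522976762456 -96.61622580979122
keeper_hinge 0.56 [343.2 189.6] [569.8 -83.7] 15.93984280990564 -157.10594945683607
```

View pics/e1.png

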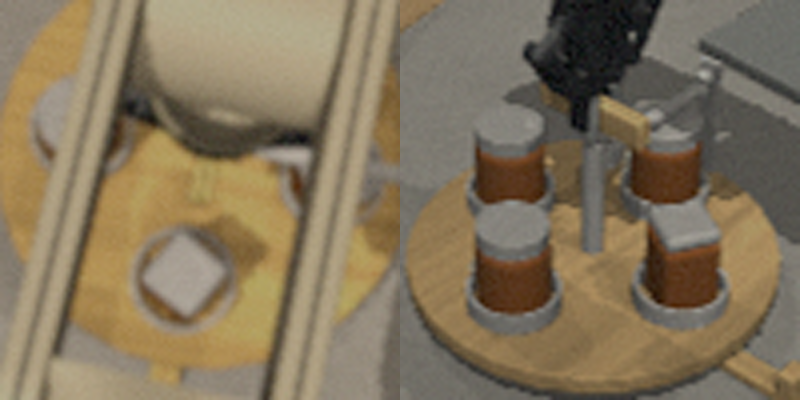

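View pics/e2.png

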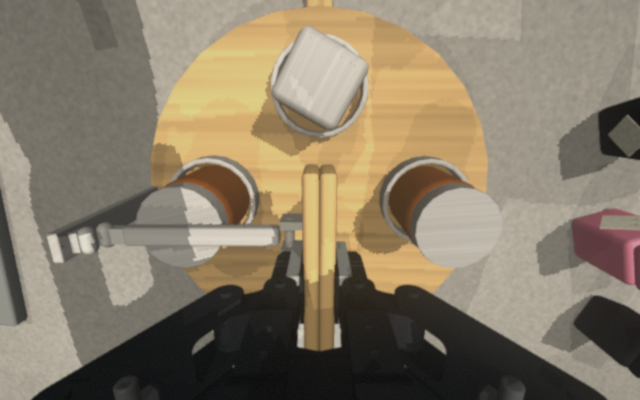

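The square jar's lid (320,78), the pointer (319,3) and the handle (319,250) line up in the wrist picture. The bar lies level under its catch at (75,243), and the jars are standing in their sockets. The grip is holding, so I'm handing in.

```bash
python3 -c "
from bench import r
print(r.hand_in())"
```

```text
the job is handed in; nothing more can be done
None
```

I handed the job in with the keeper bar shut under its catch and the square jar at the front, in line with the pointer; the gripper still holds the handle, the jars are in their sockets, and I saw no contact with the mug, carafe or scale.

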